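# Switch off the finished side of a twin block heater and shut its cover

## Robot

A 7-joint arm with a two-finger parallel gripper is mounted at the origin on the work surface. World frame = base frame: x ahead of the robot, y to its left, z up, the work surface at z = 0. Lengths are in m, angles in rad, forces in N, time in s.
With the tool pointing down it reaches from about 0.4 to 0.85 m from the base axis. Payload 4.5 kg.
Tool frame: the origin (TCP) lies between the finger pads; the fingertips stand 22 mm ahead of it and the grasp point (between the pads) lies 3 mm ahead of it; z points along the fingers, x is the direction in which the jaws open and shut, and the axes are right-handed (so a half turn about z gives the same grasp; the last joint's range is limited). The gripper opens to 85 mm and grips with 20 to 120 N. Pads are 22 mm wide; open, the fingers measure 114 mm over their backs; the gripper's body (76 mm by 85 mm) begins 54 mm behind the grasp point. The pads swing forward as they close: fully open they stand 13 mm farther back than shut.
Start: joints at [-1.183, 0.689, -0.195, 1.565, 0.157, 0.902, -0.215], TCP at [0.217, 0.586, 0.253] pointing down, gripper open.
Joint ranges: [-3.01, 3.01], [-0.46, 2.08], [-1.47, 1.51], [0.13, 2.56], [-1, 4.14], [0.04, 2.09], [-2.66, 2.66]. Speed limits (rad/s): [2.57, 2.57, 3.14, 3.14, 3.14, 3.14, 3.14].

## Interface

Orientations are given as a 3x3 rotation matrix whose columns are the frame's x, y, z axes.
In Python, from workcell import telemetry, imaging, bot gives the robot as it stands. The module is installed in compiled form; this text tells all that it offers.
- The arm moves only by the shell command python3 -m creep 'ROWS'. ROWS is a JSON object of lists of equal length, an entry for each row: "offset": the shift along the tool's x, y, z in mm, a list of three; "roll": the turn about the tool's z in degrees; "jaw": the finger opening in mm, from 0 to 85.4. A call has exactly 5 rows; each row shifts and turns the commanded pose from where the row before left it, along the tool's axes as they then stand; what a row does not reach is not made up. A row lasts 1/8 s, in which the tool goes at most 62.5 mm and 10.7 degrees, less where a joint would pass 70% of its speed; a pose out of reach is approached as far as the arm can. A call with a gripper value outside its range is refused whole. The fingers move at their own pace and stop on an object; the grip force is fixed at half the most. Time passes only in rows, so rows that do not move let the fingers close, or fill a call up. It gives the time, the measured TCP pose, the force and the opening at its end, in the units of the state.
- telemetry.read_state(): the state, without advancing time (a new reading comes with each control period).
- imaging.snapshot(name): name is "scene" or "top" or "wrist"; returns a dict with "pixels" (400x640x3 uint8, red, green, blue), "fx", "fy", "cx", "cy" (pixels), "camera_from_world" (4x4, takes a point from world to camera coordinates); the wrist camera has in their place "hand_eye" (4x4, takes a point from camera to tool coordinates, whose origin is the TCP and whose axes are the tool frame's). Camera axes: x right, y down, z forward; pixel columns grow to the right and rows downward; lengths in m; the calibration is good to about 2 mm. A picture is of the moment at which its call begins: read the wrist's pose just before it. There is no depth.
- bot.close_job(): hands the job in, once; it reports no verdict.
The state is a dict: "time_s": time; "joint_pos": joint angles; "dq": joint speeds; "tau": joint torques, N m; "tcp_pos": TCP position; "ee_rot": TCP orientation; "force": force on the tool from outside, world axes, zero at the start; "wrist_torque": the same for the moment, N m; "finger_gap": finger opening in m.
Only numpy, scipy, OpenCV 4.12 (cv2) and the standard library are available. Lean on these libraries where they do the work, as an engineer would, in place of code of your own. Each camera call takes 0.05 s, during which the arm holds its last target.

## Task

The vials on one side of the block heater are done and have been taken out; the other side still has its vials cooking. Switch off the empty side: turn the thermostat knob in front of the bare block fully anticlockwise, through its switch click, to the off stop, and leave the other thermostat as it is set. Shut the clear cover right down so the remaining vials keep their heat, without shoving the heater about or disturbing the bottles and the tube rack beside it.

Things in the scene. Friction and masses are not known exactly. Their poses are not given: they have to be found in the camera images.
- heater: Twin dry-block heater: white casing 240 (x, front to rear) x 220 (y, to the left) x 110 mm, 5 kg, loose on rubber feet: slides if pushed sideways over 20 N. Origin: centre of footprint, on the bench. Grey front panel slopes at 30.6 deg, from 45 mm high at x = -120 mm to 110 mm at x = -10 mm, facing the robot and up. Behind it two open bays, left (y > 0) and right, each with an aluminium block.
- left_grip (a point): Left thermostat knob (for the left block): point on its axis, 30 mm out from the panel. z: out of the panel along the axis; x: along the grip bar to its pointer end. Black knob: round skirt 42 mm across, to 8 mm off the panel, with a grip bar 38 mm long (x), 13 mm wide (y), top 40 mm off the panel, white line at the pointer end. The knobs are 110 mm apart.
- right_grip (a point): The same for the right thermostat knob, which belongs to the right block.
- left_pointer (a point): Pointer end of the left knob's grip bar, 19 mm from the axis; moves round as the knob turns.
- right_pointer (a point): Pointer end of the right knob's grip bar, 19 mm from the axis.
- left_knob (a joint): Left knob, rad: 0 at the off stop (pointer at the thick mark, half past seven seen from the robot), growing clockwise (looking at the panel) to 4.71. Turns easily (0.04 N m) down to 0.8; then a switch resists with up to 0.25 N m; it snaps over at 0.3, below 0.2 drives the knob by itself to the hard stop at 0. Let go above 0.4, it springs back to about 0.8, still on.
- right_knob (a joint): Angle of the right knob, the same.
- cover (a joint): Cover, rad: 0 shut flat on the casing, growing as it opens; 1.57 upright. Flat clear plate, 112 mm from hinge to front edge, 210 mm wide, 6 mm thick, on a stiff friction hinge along the casing's rear: stays where it is left, takes about 3 N at its front edge to swing.
- cover_hinge (a point): On the cover's hinge line, midway, 108 mm behind the heater's origin, 111 mm above the bench: at the cover's underside. x, y, z as the heater's when the cover is shut.
- cover_lip (a point): Front end of the cover's lip: a grey tab 50 mm wide, 6 mm thick, flush with the plate, that sticks out 15 mm past the middle of its front edge; 127 mm from the hinge line, half-way through its thickness. At the top while the cover stands open.
- vial_block_top (a point): Centre of the top face of the block in use: aluminium, 92 x 78 x 50 mm, with 10 capped vials standing 32 mm out of it. It sits in the left or the right bay, its top 72 mm above the bench, its vials below the casing's rim.
- bare_block_top (a point): Centre of the top face of the bare block, the same block with its 12 wells empty, in the other bay.
- bottle_a_center (a point): Centre of a white plastic bottle, 58 mm across, 135 mm tall, upright beside the heater.
- bottle_b_center (a point): Centre of a second such bottle.
- tube_rack_center (a point): Centre of a wire rack of test tubes, 184 x 74 mm, 119 mm tall, beside the heater.

How it is judged:
At the end, for the whole second after the job is handed in: The knob in front of the bare block is on its off stop (within 0.1 rad), the cover is shut (within 0.05 rad), both blocks still sit in their bays and the heater is at rest (((y of bare_block_top in the frame of heater above 0.02 m and value of joint left_knob below 0.1 rad) or (y of bare_block_top in the frame of heater below -0.02 m and value of joint right_knob below 0.1 rad)) and value of joint cover below 0.05 rad and z of each of vial_block_top, bare_block_top in the frame of heater below 0.08 m and linear speed of heater below 0.02 m/s); the robot touches nothing.
It fails at once if the thermostat of the side with vials is turned by over about 20 degrees (its pointer end moves over 7 mm) ((y of vial_block_top in the frame of heater above 0.02 m and distance of left_pointer from where it was at the start of the episode above 0.007 m) or (y of vial_block_top in the frame of heater below -0.02 m and distance of right_pointer from where it was at the start of the episode above 0.007 m)).
It fails at once if the heater is shoved over 7 mm out of its place (distance of heater from where it was at the start of the episode above 0.007 m).
It fails at once if a bottle or the tube rack is pushed over 30 mm or tipped (distance of any of bottle_a_center, bottle_b_center, tube_rack_center from where it was at the start of the episode above 0.03 m or angle between any of bottle_a_center, bottle_b_center, tube_rack_center's own z axis and vertical above 0.3 rad).
It also fails if it takes over 72 s, if anything falls off the work surface, if the arm or the gripper's body presses on something with over 40 N, if the wrist force passes 120 N, or if a joint passes its speed limit or range.

## Working session

There is one attempt and no reset: what is moved stays moved. The work goes in short steps, Python scripts to look and compute and a shell command to move; the robot and the scene stay as the last step left them, time stands still between calls to the robot, and variables do not carry over. Pictures are saved under pics/ and viewed, and the job is handed in when it is done.

```bash
mkdir -p pics
cat > h.py <<'E'
import numpy as np, cv2
from workcell import telemetry, imaging
def snap(name,fn):
    s=telemetry.read_state(); d=imaging.snapshot(name)
    cv2.imwrite('pics/'+fn+'.png',cv2.cvtColor(d['pixels'],cv2.COLOR_RGB2BGR))
    K=np.array([[d['fx'],0,d['cx']],[0,d['fy'],d['cy']],[0,0,1]])
    if name=='wrist':
        T=np.eye(4);T[:3,:3]=s['ee_rot'];T[:3,3]=s['tcp_pos']
        E=np.linalg.inv(T@np.array(d['hand_eye']))
    else: E=np.array(d['camera_from_world'])
    np.savez('pics/'+fn+'.npz',K=K,E=E)
    return d
def load(fn):
    z=np.load('pics/'+fn+'.npz'); return z['K'],z['E']
def tri(obs):
    A=[]
    for fn,u,v in obs:
        K,E=load(fn);P=K@E[:3]
        A+= [u*P[2]-P[0], v*P[2]-P[1]]
    A=np.array(A); X=np.linalg.lstsq(A[:,:3],-A[:,3],rcond=None)[0]
    return X,[proj(fn,X)-np.array([u,v]) for fn,u,v in obs]
def proj(fn,X):
    K,E=load(fn); p=K@(E[:3,:3]@np.asarray(X)+E[:3,3]); return p[:2]/p[2]
def onz(fn,u,v,z):
    K,E=load(fn); c=-E[:3,:3].T@E[:3,3]; r=E[:3,:3].T@np.linalg.inv(K)@np.array([u,v,1]); return c+r*(z-c[2])/r[2]
E
python3 - <<'E'
from h import *
np.set_printoptions(precision=4,suppress=True)
for n in ['scene','top','wrist']:
    snap(n,n+'0'); K,E=load(n+'0'); print(n,K[0],-E[:3,:3].T@E[:3,3],E[:3,:3])
print(telemetry.read_state())
E
```

```text
scene [398.9678   0.     318.688 ] [0.9334 0.7083 0.6048] [[-0.8771  0.4802 -0.0032]
 [ 0.2631  0.4749 -0.8398]
 [-0.4018 -0.7375 -0.5429]]
top [502.3615   0.     321.5449] [0.5077 0.0528 1.2461] [[ 0.0281 -0.9996  0.0094]
 [-0.999  -0.0284 -0.0349]
 [ 0.0352 -0.0084 -0.9993]]
wrist [344.7011   0.     319.0534] [0.1414 0.6129 0.3738] [[ 0.346   0.9382 -0.0024]
 [ 0.8917 -0.3281  0.312 ]
 [ 0.2919 -0.1101 -0.9501]]
{'time_s': 0.15, 'joint_pos': array([-1.1832,  0.6898, -0.1945,  1.5661,  0.1573,  0.9025, -0.2151]), 'dq': array([-0.0011, -0.0018, -0.0003, -0.002 , -0.0004, -0.0006,  0.0003]), 'tau': array([ -0.0016, -53.9938,  -1.2688, -15.8719,   0.0092,   0.0064,
        -0.    ]), 'tcp_pos': array([0.2164, 0.5858, 0.2527]), 'ee_rot': array([[ 0.3464,  0.9381, -0.0004],
       [ 0.9381, -0.3464, -0.0014],
       [-0.0014,  0.0001, -1.    ]]), 'force': array([-0.3312, -0.5582,  0.4998]), 'wrist_torque': array([-0.0015,  0.0266, -0.0573]), 'finger_gap': 0.0854966634396024}
```

View pics/scene0.png

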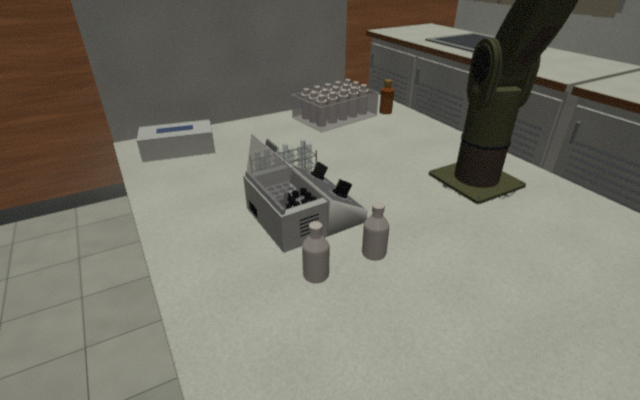

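View pics/top0.png

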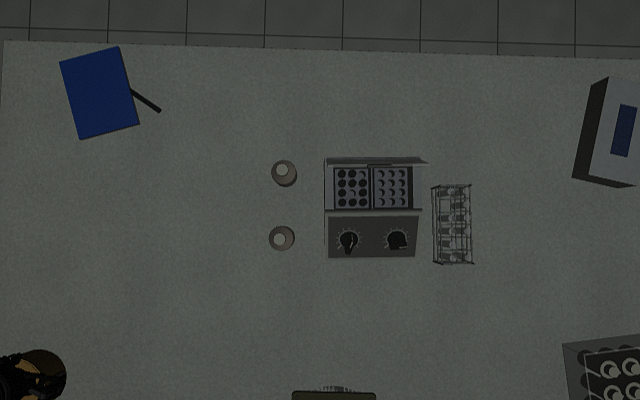

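View pics/wrist0.png

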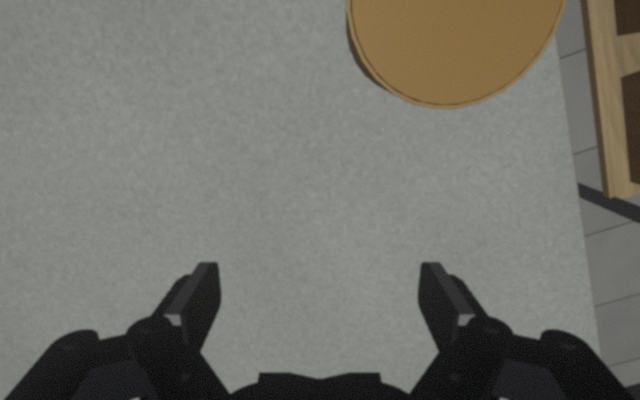

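Run:
```python
import cv2
a=cv2.imread('pics/top0.png')[140:275,255:485]; cv2.imwrite('pics/t0c.png',cv2.convertScaleAbs(cv2.resize(a,None,fx=3.4,fy=3.4,interpolation=2),alpha=1.7))
a=cv2.imread('pics/scene0.png')[125:260,225:400]; cv2.imwrite('pics/s0c.png',cv2.convertScaleAbs(cv2.resize(a,None,fx=4,fy=4,interpolation=2),alpha=1.3))
```

```text
(no output)
```

View pics/t0c.png

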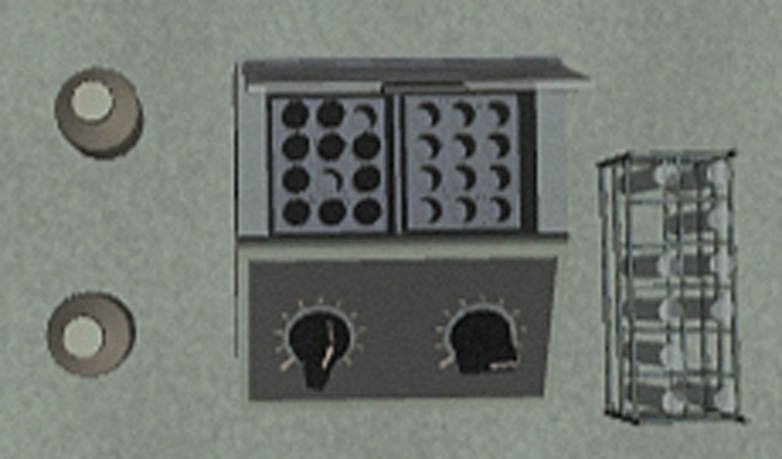

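View pics/s0c.png

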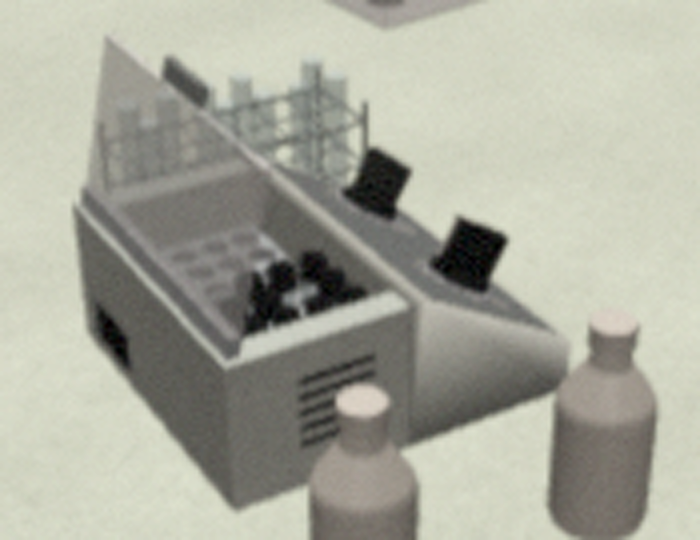

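Run:
```python
from h import *
np.set_printoptions(precision=4,suppress=True)
c=lambda u,v:(255+u/3.4,140+v/3.4)
for n,u,v,z in [('rimL',238,236,.11),('rimR',568,238,.11),('botL',249,400,.045),('botR',543,397,.045),('knobL',319,320,.09),('knobR',483,322,.09),('botA',92,102,.135),('botB',84,338,.135),('covL',245,85,.22),('covR',590,85,.22),('rackTL',600,158,.119),('rackTR',735,152,.119),('rackBL',608,415,.119)]:
    print(n,onz('top0',*c(u,v),z))
```

```text
rimL [0.5422 0.0353 0.11  ]
rimR [ 0.5471 -0.1847  0.11  ]
botL [0.4294 0.0233 0.045 ]
botR [ 0.4371 -0.1831  0.045 ]
knobL [ 0.4875 -0.0214  0.09  ]
knobR [ 0.4893 -0.1325  0.09  ]
botA [0.6261 0.1333 0.135 ]
botB [0.4724 0.1337 0.135 ]
covL [0.63   0.0353 0.22  ]
covR [ 0.6361 -0.1731  0.22  ]
rackTL [ 0.6004 -0.203   0.119 ]
rackTR [ 0.607  -0.2926  0.119 ]
rackBL [ 0.4308 -0.2117  0.119 ]
```

```bash
for i in 1; do python3 -m creep '{"offset":[[-40,30,-4],[-40,30,-4],[-40,30,-4],[-40,30,-4],[-40,30,-4]],"roll":[0,0,0,0,0],"jaw":[85,85,85,85,85]}'; python3 -m creep '{"offset":[[-40,30,-4],[-40,30,-4],[-40,30,-4],[-40,30,-4],[-40,30,-4]],"roll":[0,0,0,0,0],"jaw":[85,85,85,85,85]}'; done; python3 -c "
from h import *
print(telemetry.read_state()['joint_pos'])"
```

```text
time_s: 0.78
tcp_pos: [0.2883, 0.345, 0.2733]
ee_rot: [[0.346, 0.938, 0.0], [0.938, -0.346, -0.0], [-0.0, 0.0, -1.0]]
force: [1.2, -0.4, 0.2]
finger_gap: 0.085
time_s: 1.4
tcp_pos: [0.3597, 0.1056, 0.2935]
ee_rot: [[0.346, 0.938, 0.0], [0.938, -0.346, 0.0], [0.0, 0.0, -1.0]]
force: [1.9, 1.2, -0.3]
finger_gap: 0.0851
[-0.22257658  0.31178695 -0.2494521   2.20062228  0.12686837  0.64164553
  0.65503456]
```

```bash
python3 -m creep '{"offset":[[-40,25,0],[-40,25,0],[-40,25,0],[-40,25,0],[0,0,0]],"roll":[-5,-5,-5,-5,0],"jaw":[40,40,40,40,40]}'; python3 -c "
from h import *
print(telemetry.read_state()['joint_pos'])
snap('wrist','w1')"
```

```text
time_s: 2.02
tcp_pos: [0.4223, -0.0738, 0.293]
ee_rot: [[0.012, 1.0, 0.001], [1.0, -0.012, -0.001], [-0.001, 0.001, -1.0]]
force: [-0.0, 0.1, -0.3]
finger_gap: 0.04
[ 0.28284008  0.38674323 -0.30804411  2.06742533  0.17756626  0.71097279
  1.41999681]
```

View pics/w1.png

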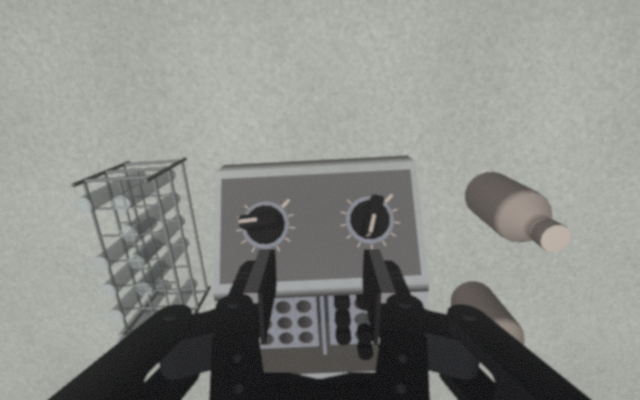

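Run:
```python
import cv2
a=cv2.imread('pics/w1.png')[150:300,205:425]; a=cv2.rotate(cv2.resize(a,None,fx=3.6,fy=3.6,interpolation=2),cv2.ROTATE_180); cv2.imwrite('pics/w1c.png',cv2.convertScaleAbs(a,alpha=1.4))
```

```text
(no output)
```

View pics/w1c.png

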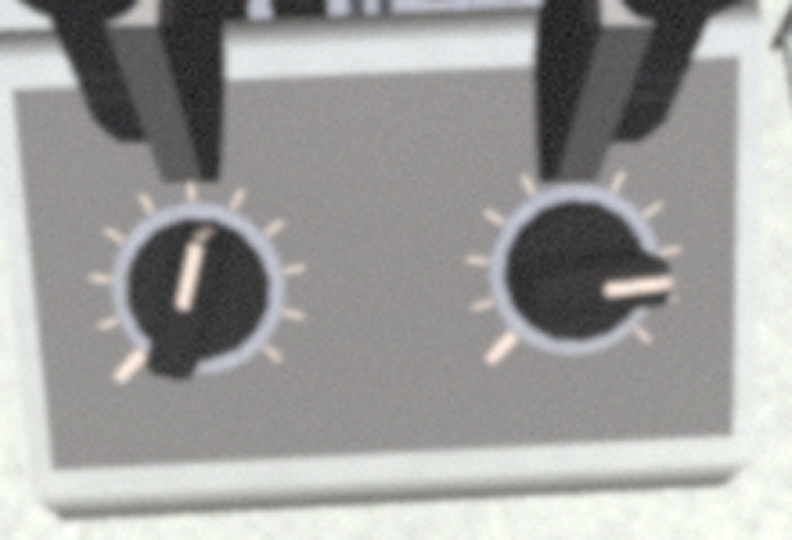

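```bash
python3 -m creep '{"offset":[[-28,34,20],[-28,34,20],[0,0,0],[0,0,0],[0,0,0]],"roll":[0,0,10,10,10],"jaw":[40,40,40,40,40]}';python3 -m creep '{"offset":[[0,0,0],[0,0,0],[0,0,0],[0,0,0],[0,0,0]],"roll":[10,10,10,10,10],"jaw":[30,30,30,30,30]}';python3 -m creep '{"offset":[[0,0,0],[0,0,0],[0,0,0],[0,0,0],[0,0,0]],"roll":[10,5,0,0,0],"jaw":[30,30,30,30,30]}'; python3 -c "
from h import *
print(telemetry.read_state()['joint_pos'])
d=snap('wrist','w2')
a=cv2.imread('pics/w2.png');cv2.imwrite('pics/w2c.png',cv2.convertScaleAbs(cv2.resize(a[100:400,150:500],None,fx=2,fy=2,interpolation=2),alpha=1.4))"
```

```text
time_s: 2.7
tcp_pos: [0.4886, -0.1246, 0.253]
ee_rot: [[0.507, 0.862, -0.001], [0.862, -0.507, 0.001], [0.0, -0.001, -1.0]]
force: [-0.5, 0.0, 0.4]
finger_gap: 0.04
time_s: 3.32
tcp_pos: [0.4886, -0.1244, 0.2532]
ee_rot: [[0.986, 0.165, -0.001], [0.165, -0.986, 0.001], [-0.001, -0.001, -1.0]]
force: [-0.0, 0.2, 1.0]
finger_gap: 0.0298
time_s: 3.95
tcp_pos: [0.4889, -0.1261, 0.2533]
ee_rot: [[0.996, -0.091, 0.0], [-0.091, -0.996, 0.0], [-0.0, -0.0, -1.0]]
force: [0.0, 0.5, -0.1]
finger_gap: 0.03
[ 0.02055773  0.54279376  0.22159144  1.93548338 -0.18164435  0.68239103
  0.26185621]
```

View pics/w2.png

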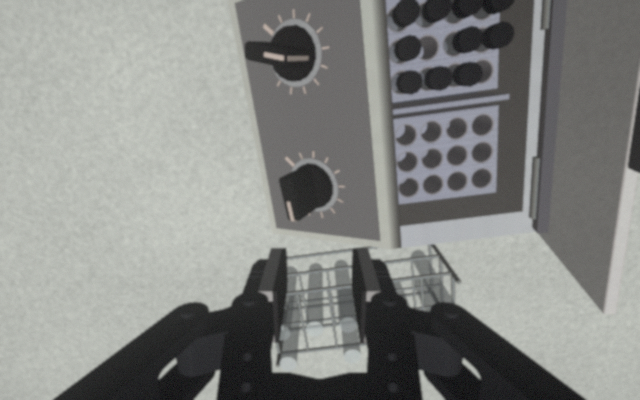

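View pics/w2c.png

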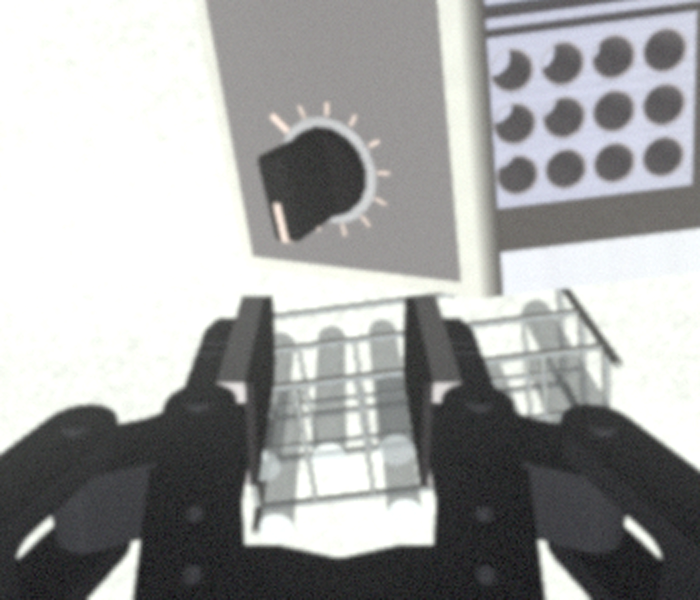

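Run:
```python
from h import *
np.set_printoptions(precision=4,suppress=True)
for n,o in {'ringR':[('w1',265.3,225.3),('w2',311,185)],'ringL':[('w1',369.4,219.7),('w2',297,52)],
 'ptr':[('w1',238,220.8),('w2',292.5,220)],'offR':[('w1',288.6,199.7),('w2',286.5,158.5)],'offL':[('w1',391.9,194.7),('w2',266,26)]}.items():
    X,r=tri(o); print(n,X,np.array(r).round(1).tolist())
```

```text
ringR [ 0.4815 -0.1312  0.0835] [[0.2, -0.1], [0.1, 0.2]]
ringL [ 0.4806 -0.0217  0.0733] [[0.3, -0.0], [0.1, 0.3]]
ptr [ 0.4648 -0.1518  0.1112] [[0.3, -0.1], [0.1, 0.4]]
offR [ 0.4604 -0.1087  0.0643] [[-0.6, 0.2], [-0.2, -0.7]]
offL [0.4567 0.0021 0.0619] [[-0.8, 0.1], [-0.2, -0.9]]
```

Run:
```python
from h import *
np.set_printoptions(precision=4,suppress=True)
z=.0775
print('R',onz('w1',265.3,225.3,z),onz('w2',311,185,z),'L',onz('w1',369.4,219.7,z),onz('w2',297,52,z))
print('ptr',onz('w1',238,220.8,.112),onz('w2',292.5,220,.112))
d=imaging.snapshot('wrist');H=np.array(d['hand_eye']);K,E=load('w2')
for u in (286,352.5):
    r=np.linalg.inv(K)@np.array([u,248.5,1])
    for dep in (.145,.155,.165): print(u,dep,(H[:3,:3]@(r*dep)+H[:3,3])*1000)
```

```text
R [ 0.4841 -0.1325  0.0775] [ 0.4811 -0.1327  0.0775] L [ 0.4789 -0.0226  0.0775] [ 0.4808 -0.0218  0.0775]
ptr [ 0.4646 -0.152   0.112 ] [ 0.4649 -0.1511  0.112 ]
286 0.145 [-13.6103 -13.4712   9.5823]
286 0.155 [-14.5804  -8.9117  18.6069]
286 0.165 [-15.5506  -4.3522  27.6315]
352.5 0.145 [ 14.3632 -13.4808   9.6219]
352.5 0.155 [15.3223 -8.922  18.6492]
352.5 0.165 [16.2813 -4.3632 27.6766]
```

```bash
python3 -m creep '{"offset":[[-11,4.5,30],[-11,4.5,30],[0,0,30],[0,0,15],[0,0,0]],"roll":[0,0,-5,0,0],"jaw":[32,32,32,32,32]}'; python3 -c "
from h import *
d=snap('wrist','w3');snap('scene','s3')
a=cv2.imread('pics/s3.png');cv2.imwrite('pics/s3c.png',cv2.resize(a[60:260,225:400],None,fx=3,fy=3,interpolation=2))"
```

```text
time_s: 4.68
tcp_pos: [0.4656, -0.1334, 0.1474]
ee_rot: [[1.0, -0.005, -0.002], [-0.005, -1.0, 0.001], [-0.002, -0.001, -1.0]]
force: [0.5, 0.9, 0.8]
finger_gap: 0.032
```

View pics/w3.png

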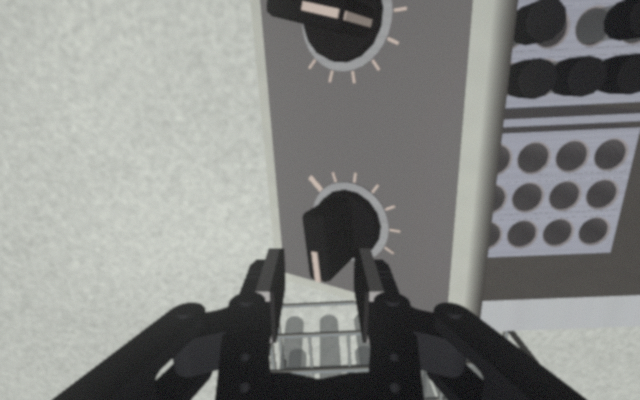

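View pics/s3c.png

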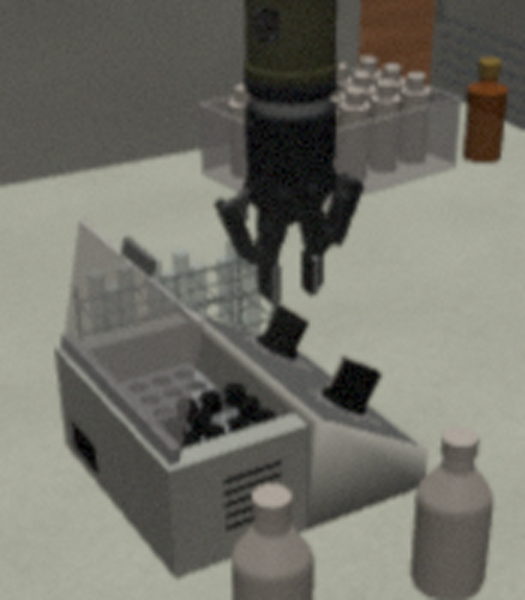

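```bash
python3 -m creep '{"offset":[[1,0,10],[0,0,10],[0,0,5],[0,0,5],[0,0,0]],"roll":[0,0,0,0,0],"jaw":[32,32,32,32,32]}'; python3 -c "
from h import *
d=snap('wrist','w4')"
```

```text
time_s: 5.4
tcp_pos: [0.467, -0.1333, 0.1179]
ee_rot: [[1.0, -0.005, -0.001], [-0.005, -1.0, 0.0], [-0.001, -0.0, -1.0]]
force: [-0.1, -0.8, -0.4]
finger_gap: 0.0322
```

View pics/w4.png

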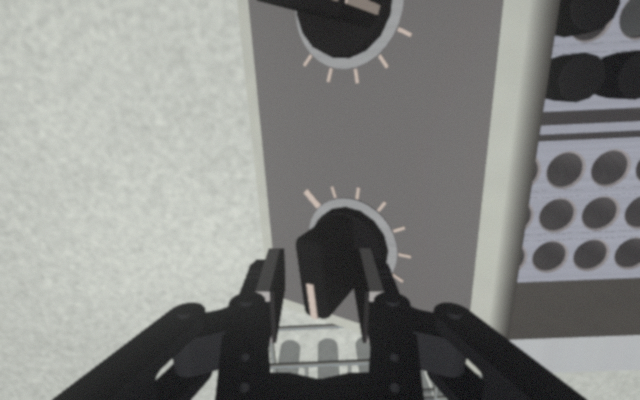

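```bash
python3 -m creep '{"offset":[[0,0,0],[0,0,0],[0,0,0],[0,0,0],[0,0,0]],"roll":[-9,-9,-9,-9,-9],"jaw":[30,29,28,27,26]}'; python3 -c "
from h import *
d=snap('wrist','w5')"
```

```text
time_s: 6.08
tcp_pos: [0.4675, -0.1336, 0.1187]
ee_rot: [[0.707, 0.707, 0.001], [0.707, -0.707, -0.0], [0.0, 0.001, -1.0]]
force: [-0.4, 0.4, 1.3]
finger_gap: 0.0261
```

View pics/w5.png

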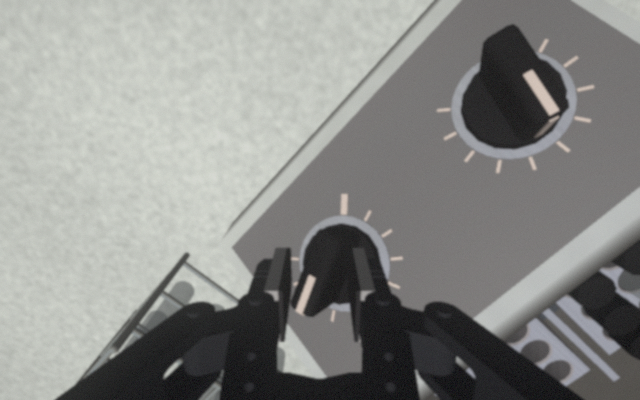

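```bash
python3 -m creep '{"offset":[[0,0,0],[0,0,0],[0,0,0],[0,0,0],[0,0,0]],"roll":[-10,-10,-10,-10,-10],"jaw":[25,24,24,24,24]}'; python3 -m creep '{"offset":[[0,0,0],[0,0,0],[0,0,0],[0,0,0],[0,0,0]],"roll":[-10,-10,-10,-10,0],"jaw":[24,24,24,24,24]}';python3 -c "
from h import *
print(telemetry.read_state()['joint_pos'][6])
d=snap('wrist','w6')"
```

```text
time_s: 6.75
tcp_pos: [0.4679, -0.1334, 0.1185]
ee_rot: [[-0.086, 0.996, 0.001], [0.996, 0.086, 0.0], [-0.0, 0.001, -1.0]]
force: [1.0, 0.6, -0.5]
finger_gap: 0.0239
time_s: 7.38
tcp_pos: [0.4675, -0.1331, 0.1183]
ee_rot: [[-0.701, 0.713, 0.001], [0.713, 0.701, 0.001], [0.0, 0.001, -1.0]]
force: [0.6, 0.1, -0.1]
finger_gap: 0.0238
1.7797554409179064
```

View pics/w6.png

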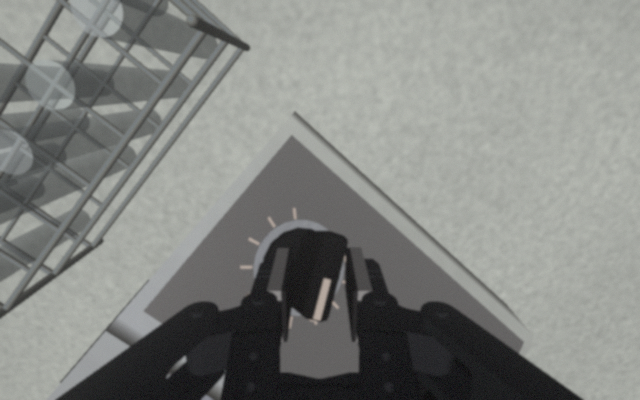

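```bash
python3 -m creep '{"offset":[[0,0,0],[0,0,0],[0,0,0],[0,0,0],[0,0,0]],"roll":[-10,-10,-10,-8,0],"jaw":[25,26,27,28,28]}'; python3 -c "
from h import *
print(telemetry.read_state()['joint_pos'][6])
d=snap('wrist','w7')"
```

```text
time_s: 8.05
tcp_pos: [0.4672, -0.1345, 0.1183]
ee_rot: [[-0.991, 0.132, -0.0], [0.132, 0.991, -0.001], [0.0, -0.001, -1.0]]
force: [0.3, -2.8, 0.3]
finger_gap: 0.0278
2.271293369806588
```

View pics/w7.png

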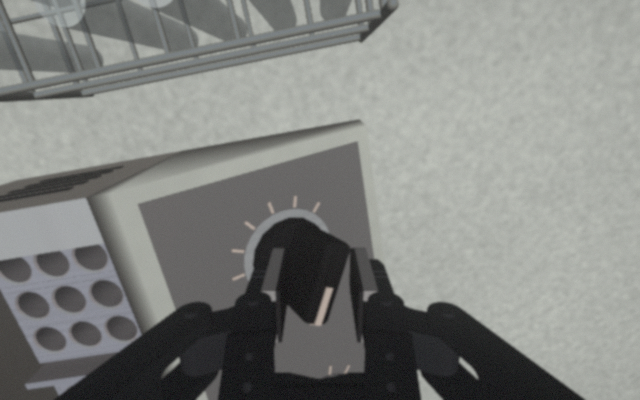

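```bash
python3 -m creep '{"offset":[[0,0,0],[0,0,-15],[0,0,-25],[0,0,0],[0,0,0]],"roll":[5,5,0,10,10],"jaw":[28,30,32,32,32]}'; python3 -m creep '{"offset":[[0,0,0],[0,0,0],[0,0,0],[0,0,0],[0,0,0]],"roll":[10,10,10,10,10],"jaw":[32,32,32,32,32]}'; python3 -m creep '{"offset":[[0,0,0],[0,0,0],[0,0,0],[0,0,0],[0,0,0]],"roll":[10,10,10,10,10],"jaw":[32,32,32,32,32]}'; python3 -m creep '{"offset":[[0,0,0],[0,0,0],[0,0,0],[0,0,0],[0,0,0]],"roll":[10,10,10,10,10],"jaw":[32,32,32,32,32]}'; python3 -m creep '{"offset":[[0,0,0],[0,0,0],[0,0,0],[0,0,0],[0,0,0]],"roll":[10,10,0,0,0],"jaw":[32,32,32,32,32]}'; python3 -c "
from h import *
print(telemetry.read_state()['joint_pos'][6])
d=snap('wrist','w8')"
```

```text
time_s: 8.72
tcp_pos: [0.4671, -0.1332, 0.1586]
ee_rot: [[-0.79, 0.613, 0.0], [0.613, 0.79, 0.0], [-0.0, 0.0, -1.0]]
force: [-0.0, -0.6, -0.0]
finger_gap: 0.0318
time_s: 9.35
tcp_pos: [0.467, -0.133, 0.1583]
ee_rot: [[-0.038, 0.999, -0.0], [0.999, 0.038, 0.0], [0.0, -0.0, -1.0]]
force: [-0.2, 0.7, -0.4]
finger_gap: 0.0322
time_s: 9.98
tcp_pos: [0.4672, -0.133, 0.1584]
ee_rot: [[0.741, 0.671, 0.0], [0.671, -0.741, -0.0], [0.0, 0.0, -1.0]]
force: [-0.3, -0.6, -1.0]
finger_gap: 0.0321
time_s: 10.6
tcp_pos: [0.4673, -0.133, 0.1584]
ee_rot: [[0.991, -0.136, 0.001], [-0.136, -0.991, -0.0], [0.001, 0.0, -1.0]]
force: [0.3, -0.6, 0.0]
finger_gap: 0.0321
time_s: 11.22
tcp_pos: [0.4672, -0.1334, 0.1583]
ee_rot: [[0.889, -0.457, 0.0], [-0.457, -0.889, 0.0], [0.0, -0.0, -1.0]]
force: [-0.1, -1.2, 0.6]
finger_gap: 0.0322
0.06669994694480964
```

View pics/w8.png

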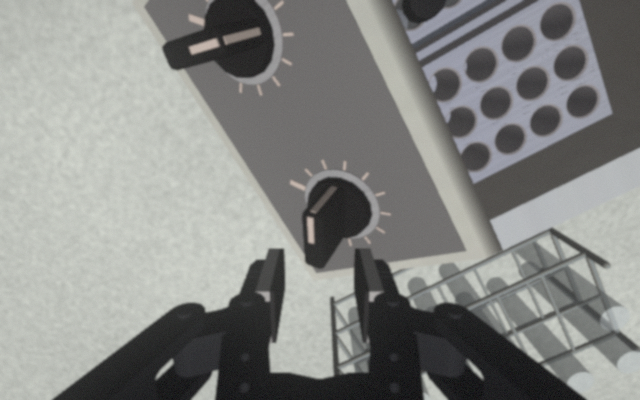

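```bash
python3 -m creep '{"offset":[[0,0,15],[0,0,15],[0,0,10],[0,0,0],[0,0,0]],"roll":[0,0,0,-10,-10],"jaw":[32,32,32,30,28]}'; python3 -m creep '{"offset":[[0,0,0],[0,0,0],[0,0,0],[0,0,0],[0,0,0]],"roll":[-10,-10,-10,-5,0],"jaw":[28,27,26,25,24]}';  python3 -c "
from h import *
print(telemetry.read_state()['wrist_torque'])
d=snap('wrist','w9')"
```

```text
time_s: 11.9
tcp_pos: [0.4677, -0.1339, 0.1182]
ee_rot: [[0.993, -0.121, 0.001], [-0.121, -0.993, -0.001], [0.001, 0.001, -1.0]]
force: [2.3, -1.0, -0.5]
finger_gap: 0.028
time_s: 12.52
tcp_pos: [0.4678, -0.1337, 0.1187]
ee_rot: [[0.886, 0.464, 0.002], [0.464, -0.886, 0.0], [0.002, 0.001, -1.0]]
force: [0.6, -0.2, 3.1]
finger_gap: 0.0241
[-0.0697484  -0.09789246 -0.07450436]
```

View pics/w9.png

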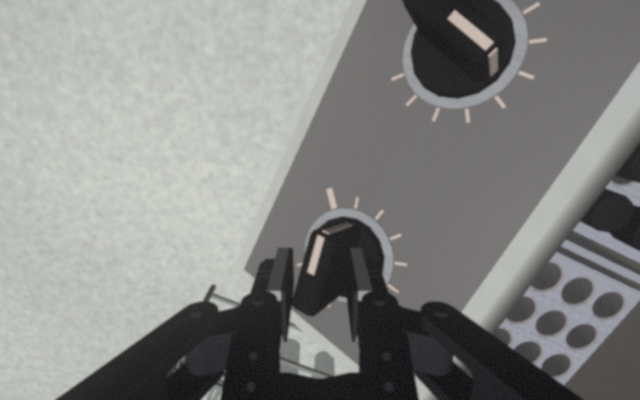

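```bash
python3 -m creep '{"offset":[[0,0,0],[0,0,0],[0,0,0],[0,0,0],[0,0,0]],"roll":[-6,-6,-6,-6,-6],"jaw":[23,22,22,22,22]}';  python3 -c "
from h import *
print(telemetry.read_state()['wrist_torque'])
d=snap('wrist','w10')"
```

```text
time_s: 13.2
tcp_pos: [0.4672, -0.1332, 0.1181]
ee_rot: [[0.532, 0.847, -0.0], [0.847, -0.532, 0.0], [0.0, -0.0, -1.0]]
force: [0.6, 0.5, 0.3]
finger_gap: 0.022
[ 0.08824106 -0.03540308 -0.07540393]
```

View pics/w10.png

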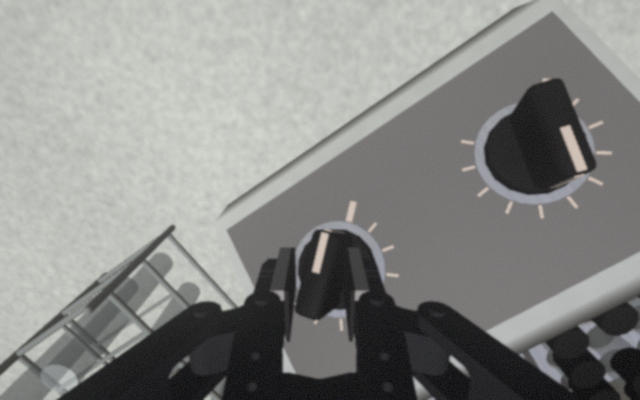

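```bash
python3 -m creep '{"offset":[[0,0,0],[0,0,0],[0,0,0],[0,0,0],[0,0,0]],"roll":[-3,-3,-3,-3,0],"jaw":[22,22,22,22,22]}';  python3 -c "
from h import *
print(telemetry.read_state()['wrist_torque'])
d=snap('wrist','w11')"
```

```text
time_s: 13.88
tcp_pos: [0.4664, -0.1328, 0.1184]
ee_rot: [[0.347, 0.938, -0.001], [0.938, -0.347, 0.001], [0.001, -0.002, -1.0]]
force: [-2.7, 3.3, 6.4]
finger_gap: 0.0224
[ 1.02949595  0.26257477 -1.11863078]
```

View pics/w11.png

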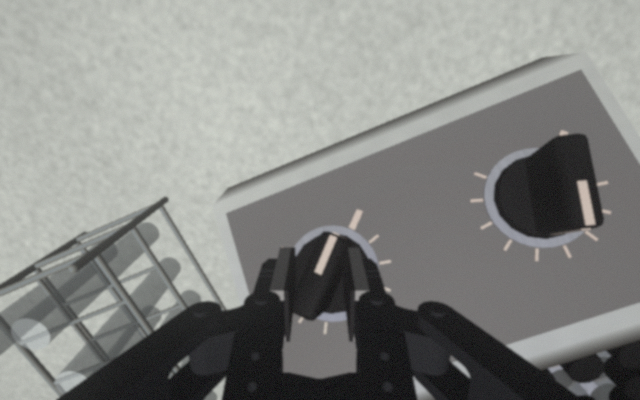

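```bash
python3 -m creep '{"offset":[[0,0,0],[0,0,0],[0,0,-10],[0,0,-30],[0,0,-50]],"roll":[8,10,0,0,0],"jaw":[26,34,34,34,34]}';  python3 -c "
from h import *
d=snap('wrist','w12');snap('top','t12');snap('scene','s12')
a=cv2.imread('pics/t12.png')[140:275,255:485]; cv2.imwrite('pics/t12c.png',cv2.convertScaleAbs(cv2.resize(a,None,fx=3.4,fy=3.4,interpolation=2),alpha=1.7))"
```

```text
time_s: 14.55
tcp_pos: [0.4663, -0.1336, 0.2087]
ee_rot: [[0.615, 0.788, -0.003], [0.789, -0.615, -0.0], [-0.002, -0.002, -1.0]]
force: [0.4, -0.5, -0.5]
finger_gap: 0.0339
```

View pics/w12.png

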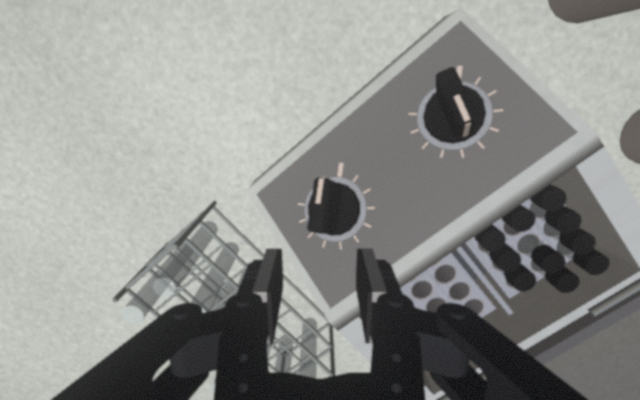

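View pics/t12c.png

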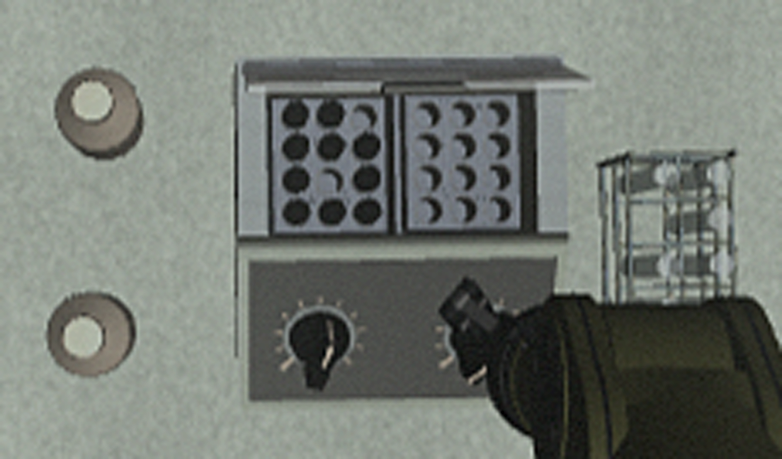

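Run:
```python
from h import *
a=cv2.imread('pics/w12.png')[140:260,260:420];cv2.imwrite('pics/w12c.png',cv2.convertScaleAbs(cv2.resize(a,None,fx=5,fy=5,interpolation=2),alpha=1.4))
```

```text
(no output)
```

View pics/w12c.png

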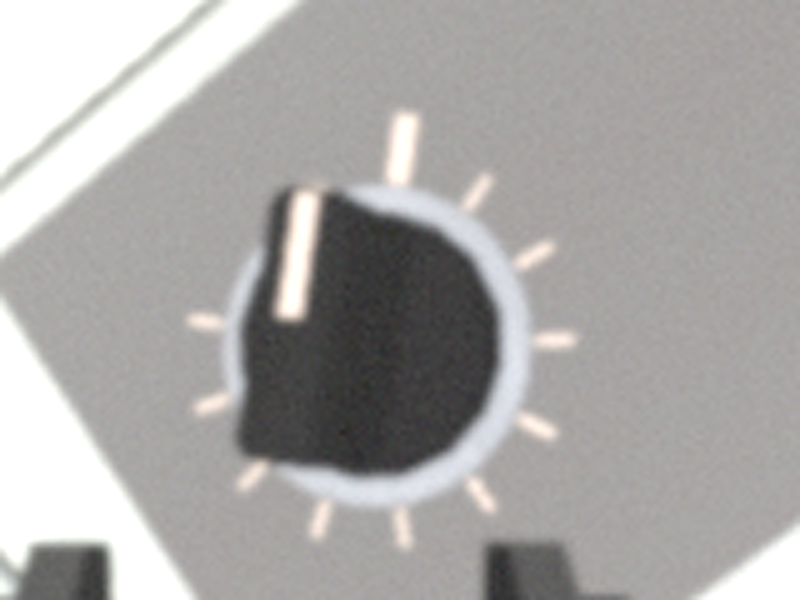

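Run:
```python
from h import *
np.set_printoptions(precision=4,suppress=True)
print(tri([('top0',380,165.3),('scene0',271.8,144)]))
print('plate corner +y', tri([('top0',255+247/3.4,140+88/3.4),('scene0',225+107/4,125+37/4)]))
print('plate corner -y', tri([('top0',255+588/3.4,140+80/3.4),('scene0',225+107/4,125+37/4)]))
print('hinge L', onz('top0',255+245/3.4,140+65/3.4,.111),onz('scene0',225+85/4,125+195/4,.111),onz('scene0',225+235/4,125+360/4,.11))
```

```text
(array([ 0.6303, -0.0716,  0.2304]), [array([-0.2403,  0.4698]), array([-0.7486, -0.0779])])
plate corner +y (array([0.651 , 0.0233, 0.2918]), [array([  6.7562, -16.0621]), array([26.3738,  0.6425])])
plate corner -y (array([ 0.6394, -0.1722,  0.2184]), [array([ 0.0279, -0.0601]), array([0.0873, 0.0103])])
hinge L [0.6564 0.0338 0.111 ] [ 0.6625 -0.18    0.111 ] [0.6555 0.0377 0.11  ]
```

```bash
python3 -m creep '{"offset":[[0,0,-45],[0,0,-50],[0,0,0],[0,0,0],[0,0,0]],"roll":[-10,-10,-10,-8,0],"jaw":[10,0,0,0,0]}'; python3 -m creep '{"offset":[[12,42,0],[12,42,0],[12,42,0],[12,42,0],[12,42,0]],"roll":[0,0,0,0,0],"jaw":[0,0,0,0,0]}'; python3 -m creep '{"offset":[[0,0,0],[0,0,0],[0,0,0],[0,0,0],[0,0,0]],"roll":[0,0,0,0,0],"jaw":[0,0,0,0,0]}';  python3 -c "
from h import *
d=snap('wrist','w13');snap('top','t13');snap('scene','s13')
a=cv2.imread('pics/s13.png')[60:260,225:425];cv2.imwrite('pics/s13c.png',cv2.resize(a,None,fx=3,fy=3,interpolation=2))"
```

```text
time_s: 15.32
tcp_pos: [0.4666, -0.1338, 0.3026]
ee_rot: [[0.004, 1.0, -0.002], [1.0, -0.004, -0.0], [-0.0, -0.002, -1.0]]
force: [0.1, 0.4, -0.5]
finger_gap: -0.0001
time_s: 15.95
tcp_pos: [0.6784, -0.0742, 0.3021]
ee_rot: [[0.006, 1.0, -0.002], [1.0, -0.006, -0.001], [-0.001, -0.002, -1.0]]
force: [0.2, 0.1, -0.1]
finger_gap: -0.0003
time_s: 16.58
tcp_pos: [0.6772, -0.0748, 0.3036]
ee_rot: [[0.005, 1.0, 0.0], [1.0, -0.005, -0.0], [-0.0, 0.0, -1.0]]
force: [0.3, 0.2, -0.5]
finger_gap: -0.0001
```

View pics/w13.png

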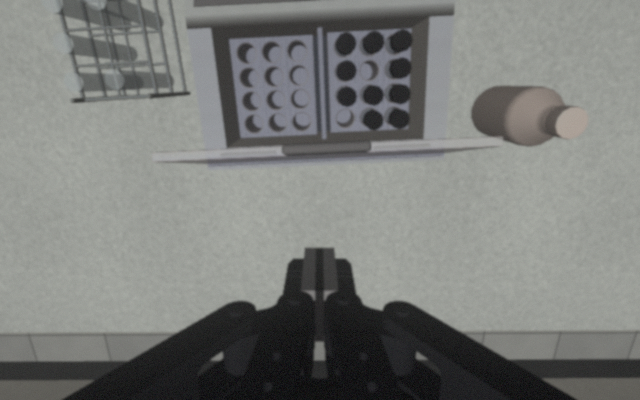

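View pics/s13c.png

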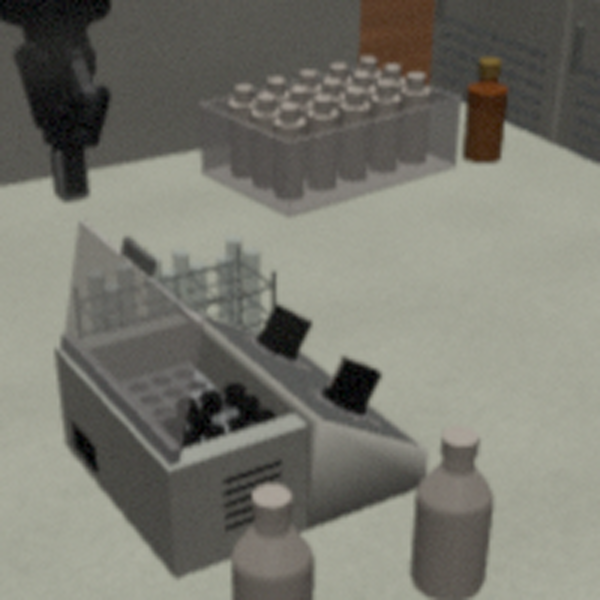

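```bash
python3 -m creep '{"offset":[[3,0,30],[0,0,30],[0,0,19],[0,-10,0],[0,-10,0]],"roll":[0,0,0,0,0],"jaw":[0,0,0,0,0]}'; python3 -m creep '{"offset":[[0,-10,0],[0,-10,2],[0,-10,2],[0,-10,3],[0,0,0]],"roll":[0,0,0,0,0],"jaw":[0,0,0,0,0]}';  python3 -c "
from h import *
d=snap('wrist','w14');snap('top','t14');snap('scene','s14')
a=cv2.imread('pics/s14.png')[60:260,225:425];cv2.imwrite('pics/s14c.png',cv2.resize(a,None,fx=3,fy=3,interpolation=2))"
```

```text
time_s: 17.35
tcp_pos: [0.6572, -0.0712, 0.2252]
ee_rot: [[0.005, 1.0, 0.001], [1.0, -0.005, 0.0], [0.0, 0.001, -1.0]]
force: [-0.3, -1.0, 0.2]
finger_gap: -0.0001
time_s: 17.98
tcp_pos: [0.616, -0.0711, 0.2169]
ee_rot: [[0.004, 1.0, -0.002], [1.0, -0.004, -0.0], [-0.0, -0.002, -1.0]]
force: [-0.0, 0.7, 0.5]
finger_gap: -0.0002
```

View pics/s14c.png

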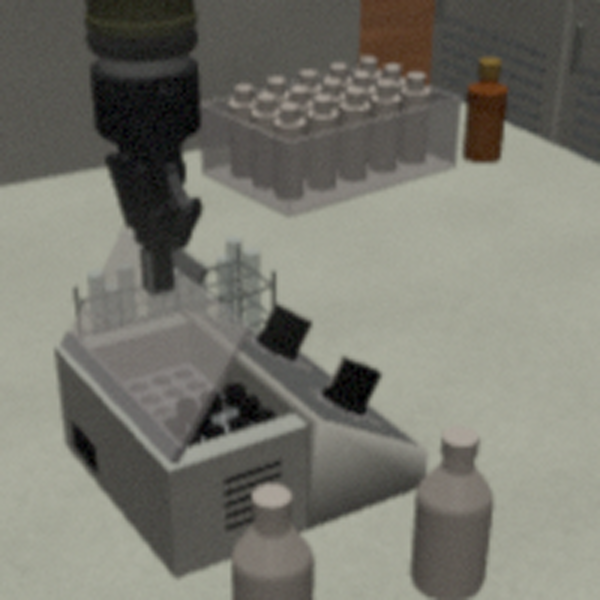

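View pics/w14.png

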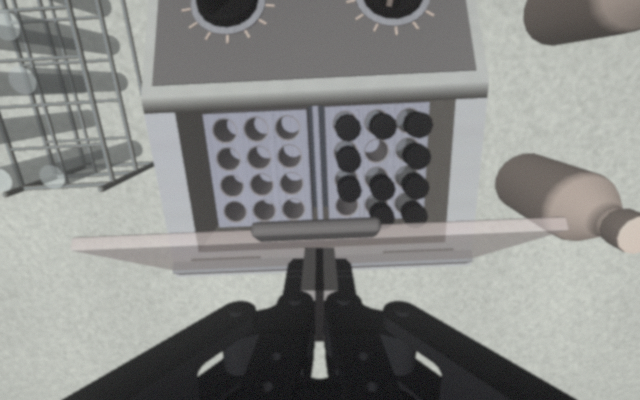

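```bash
python3 -m creep '{"offset":[[0,-10,6],[0,-10,6],[0,-8,8],[0,-7,9],[0,-5,10]],"roll":[0,0,0,0,0],"jaw":[0,0,0,0,0]}'; python3 -m creep '{"offset":[[0,-4,10],[0,-3,10],[0,-2,9],[0,0,6],[0,0,0]],"roll":[0,0,0,0,0],"jaw":[0,0,0,0,0]}';  python3 -c "
from h import *
d=snap('wrist','w15');snap('top','t15');snap('scene','s15')
a=cv2.imread('pics/s15.png')[60:260,225:425];cv2.imwrite('pics/s15c.png',cv2.resize(a,None,fx=3,fy=3,interpolation=2))"
```

```text
time_s: 18.75
tcp_pos: [0.5765, -0.0711, 0.1775]
ee_rot: [[0.005, 1.0, -0.001], [1.0, -0.005, -0.0], [-0.0, -0.001, -1.0]]
force: [0.3, -0.7, 1.3]
finger_gap: -0.0003
time_s: 19.38
tcp_pos: [0.5685, -0.0707, 0.1428]
ee_rot: [[0.005, 1.0, -0.001], [1.0, -0.005, 0.0], [0.0, -0.001, -1.0]]
force: [0.9, -0.5, -0.4]
finger_gap: -0.0003
```

View pics/s15c.png

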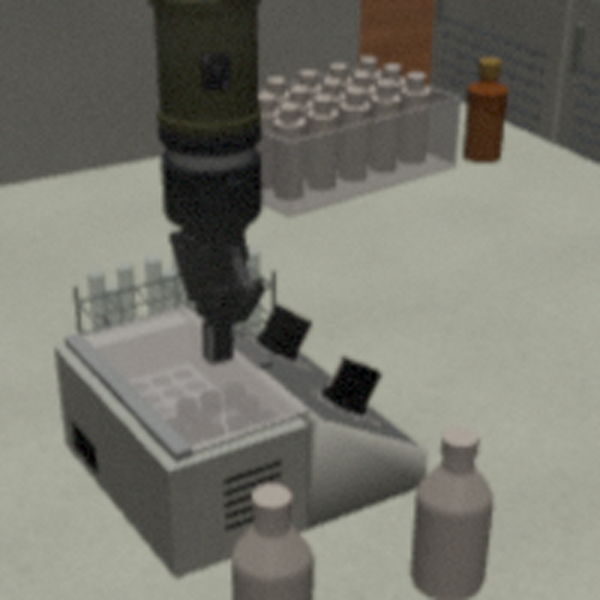

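Nearly shut; press down gently until force is felt.

```bash
python3 -m creep '{"offset":[[0,0,2],[0,0,1],[0,0,1],[0,0,0],[0,0,0]],"roll":[0,0,0,0,0],"jaw":[0,0,0,0,0]}'
```

```text
time_s: 20.15
tcp_pos: [0.5684, -0.0709, 0.1392]
ee_rot: [[0.005, 1.0, -0.0], [1.0, -0.005, 0.0], [0.0, -0.0, -1.0]]
force: [0.5, -0.2, -0.5]
finger_gap: 0.0001
```

```bash
python3 -m creep '{"offset":[[0,0,1],[0,0,0.5],[0,0,0],[0,0,0],[0,0,0]],"roll":[0,0,0,0,0],"jaw":[0,0,0,0,0]}'
```

```text
time_s: 20.78
tcp_pos: [0.5684, -0.0709, 0.139]
ee_rot: [[0.005, 1.0, 0.0], [1.0, -0.005, -0.0], [-0.0, 0.0, -1.0]]
force: [-2.4, 0.5, 10.4]
finger_gap: -0.0001
```

Firm contact at the expected height (10 N). I'll lift off and check.

```bash
python3 -m creep '{"offset":[[0,0,0.5],[0,0,-10],[0,0,-40],[0,0,-50],[0,-40,-30]],"roll":[0,0,0,0,0],"jaw":[0,0,0,0,0]}';python3 -m creep '{"offset":[[0,-40,0],[0,-20,0],[0,0,0],[0,0,0],[0,0,0]],"roll":[0,0,0,0,0],"jaw":[0,0,0,0,0]}'; python3 -c "
from h import *
d=snap('wrist','w16');snap('top','t16');snap('scene','s16')
a=cv2.imread('pics/s16.png')[125:260,225:400];cv2.imwrite('pics/s16c.png',cv2.resize(a,None,fx=4,fy=4,interpolation=2))
a=cv2.imread('pics/t16.png')[140:275,255:485]; cv2.imwrite('pics/t16c.png',cv2.convertScaleAbs(cv2.resize(a,None,fx=3.4,fy=3.4,interpolation=2),alpha=1.7))"
```

```text
time_s: 21.4
tcp_pos: [0.5315, -0.0702, 0.2698]
ee_rot: [[0.005, 1.0, 0.007], [1.0, -0.005, 0.001], [0.001, 0.007, -1.0]]
force: [0.5, 0.2, -0.6]
finger_gap: 0.0003
time_s: 22.02
tcp_pos: [0.4696, -0.0702, 0.2672]
ee_rot: [[0.005, 1.0, 0.001], [1.0, -0.005, 0.001], [0.001, 0.001, -1.0]]
force: [0.7, 0.2, 0.8]
finger_gap: -0.0002
```

View pics/s16c.png

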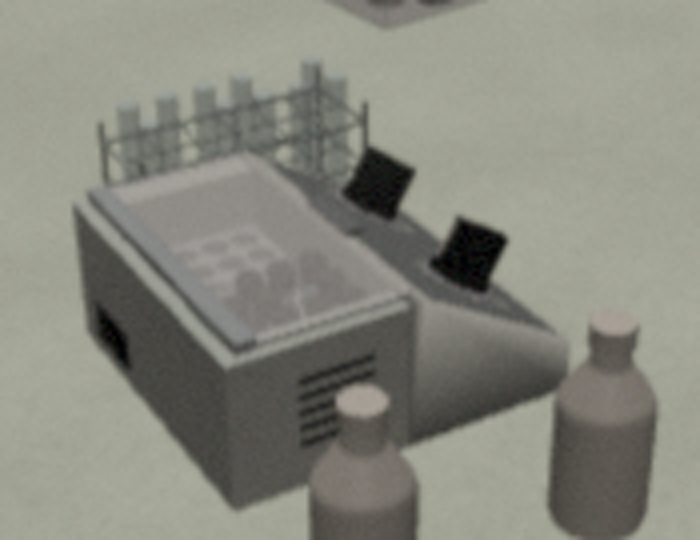

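View pics/w16.png

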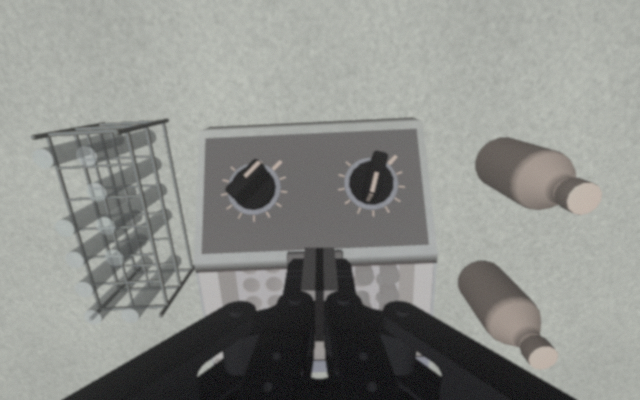

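View pics/t16c.png

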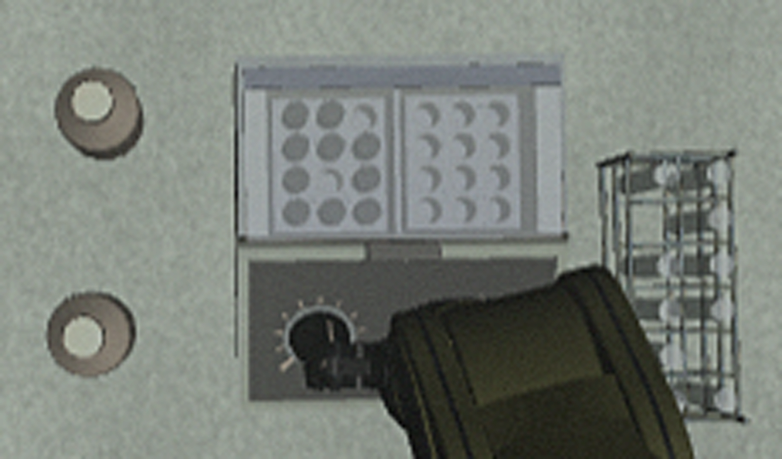

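```bash
python3 -c "
from workcell import bot
print(bot.close_job())"
```

```text
the job is handed in; nothing more can be done
None
```

The bare block is on the right. I turned its thermostat knob about 225° anticlockwise, through the click, to the off stop, and the cover is shut. I handed the job in at about 22 s with the arm held clear above the heater; no verdict was reported.

- **Knob:** I turned it with the fingers straddling the grip bar, and re-gripped once because the last joint was nearing its limit. At the end it pushed back with about 1.1 N m, and in the picture the pointer lies parallel to the thick off mark within about a degree.
- **Cover:** I pushed it from behind with closed fingers and pressed it down until about 10 N pushed back, with the fingertips at the plate's shut height of about 117 mm. The last pictures show it lying flat.
- **Rest of the scene:** In the scene and top pictures the heater outline, left knob, bottles and rack are where they were at the start. I felt no large sideways force on the heater.

My first two-view heights for the two knob dials differed by about 10 mm (84 and 73 mm). I used the panel height from the description (77.5 mm), which their average matches. No later check failed or disagreed.

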